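# Lock off a test station, load a module, re-arm it

## Robot

A 6-joint arm with a two-finger parallel gripper is mounted at the origin on the work surface. World frame = base frame: x ahead of the robot, y to its left, z up, the work surface at z = 0. Lengths are in mm, angles in rad, forces in N, time in s.
With the tool pointing down it reaches from about 350 to 975 mm from the base axis. Payload 7.1 kg.
Tool frame: the origin (TCP) lies at the very end of the fingers, on their centre line; the grasp point (between the pads) lies 19 mm behind it; z points along the fingers, y is the line along which they close (so a half turn about z gives the same grasp; the last joint's range is limited). The gripper opens to 88 mm and grips with 3 to 60 N. Pads are 20 mm wide; open, the fingers measure 115 mm over their backs; the gripper's body (75 mm by 178 mm) begins 61 mm behind the grasp point.
Start: joints at [1.114, 0.423, 1.63, -0, 1.089, -0.019], TCP at [264.935, 566.051, 222.675] pointing down, gripper open.
Joint ranges: [-3, 3], [-0.9, 2.11], [0.09, 2.58], [-1.31, 4.45], [0.11, 2.69], [-2.54, 2.54]. Speed limits (rad/s): [2.39, 2.39, 3.01, 3.14, 3.14, 3.14].

## Interface

Orientations are given as a rotation vector (axis times angle).
In Python, from workcell import ctrl, optics gives the robot as it stands.
- The arm moves only by the shell command python3 -m jog 'ROWS'. ROWS is JSON, a list of rows, each a list of 7 numbers: the shift along the tool's x, y, z in units of 40 mm (1.0 is 40 mm), then the turn, a rotation vector about the tool's x, y, z in units of 6 degrees (1.0 is 6 degrees), then the opening, from 0 (shut) to 1 (fully open). A call has 1 to 20 rows; each row shifts and turns the commanded pose from where the row before left it, along the tool's axes as they then stand; what a row does not reach is not made up. A row lasts 1/10 s, in which the tool goes at most 50 mm and 8.59 degrees, less where a joint would pass 70% of its speed; a pose out of reach is approached as far as the arm can. A call is refused whole if a number of a shift passes 1 or a number of a turn 1, either way. A call with a gripper value outside its range is refused whole. The fingers move at their own pace and stop on an object; the grip force is fixed at half the most. Time passes only in rows, so rows that do not move let the fingers close. It gives the time, the measured TCP pose, the force, the opening and the grip force at its end, in the units of the state.
- ctrl.get_obs(): the state, without advancing time (a new reading comes with each control period).
- optics.get_image(name): name is "side" or "top"; returns the picture (384x512x3 uint8, red, green, blue); there is no depth.
- optics.camera_model(name): a dict with "fov_y" (degrees; the focal length in pixels is half the picture's height over the tangent of half this angle, whatever the lens; pixels are square), "cx", "cy" (the principal point, pixels), "view" (4x4, takes a point from world to camera coordinates). Camera axes: x right, y up, looking along -z (the intrinsics and any distortion apply to the point x, -y, -z); pixel columns grow to the right and rows downward; lengths in mm; the calibration is good to about 2 mm. A picture is of the moment at which its call begins. camera_model takes no time and is no camera call.
- ctrl.close_job(): hands the job in; it is judged then, once.
Trained networks look in the newest picture that a camera, given by its name, has taken for a name from the list of things; names that differ only in an ending like _2 or _b are one class to them, and where a whole thing is asked for, a point or a joint stands for the part that bears it (a point fixed in the world has none). Each returns a list of dicts, best first, with "conf" (0 to 1); they miss things now and then, are a little off and sometimes report something else, mostly with a low value. They report only what shows in the picture. A call takes as long as a camera call. They do not tell look-alikes from the thing itself.
- optics.masks_of(target, camera): "pixels" (384x512 bool, what is visible of it) and "extent" ([centre column, centre row, width, height] in pixels, round what is visible of it).
The state is a dict: "t": time; "qpos": joint angles; "qvel": joint speeds; "joint_torque": joint torques, N m; "ee_pos": TCP position; "orientation": TCP orientation; "ft_force": force on the tool from outside, world axes, zero at the start; "moment": the same for the moment, N m; "width": finger opening in mm; "grasp_force": force on a finger pad.
Only numpy, scipy, OpenCV 4.12 (cv2) and the standard library are available. Lean on these libraries where they do the work, as an engineer would, in place of code of your own. Each camera call takes 0.05 s, during which the arm holds its last target. There are 200 camera calls.

## Task

Load the test station safely: first press the mushroom stop button on the sloping control box down until it latches, then stand the ribbed metal module upright in the slot of the test dock, lowering it fully home rather than dropping it. Only when it is seated, reset the station by turning the stop button's grip clockwise until the button springs up, and let go. Leave the other things on the bench where they are.

Things in the scene. Friction and masses are not known exactly. Their poses are not given: they have to be found in the camera images.
- console: Fixed control box on a tilted stand, 160 x 150 in plan, 142 high at the rear. Origin: centre of its underside; z up; at yaw 0 its face looks to -x and up, its normal leaning 32 degrees (0.56 rad) from vertical towards the console's own -x. The mushroom stop button sits in the middle of the face. Nothing else on the box is needed.
- stop_top (a point): Centre of the top of the stop button's grip bar. Axes turn with the button: z points out of the sloping face along the button's axis, x along the grip bar. The button is a round mushroom head 66 dia, its upper face 25 below this point, with a straight bar on top 60 long (x) x 16 wide (y) x 25 high. When up, this point stands 66 above the face.
- stop (a joint): How far the button is pushed in, along its axis (m): 0 up, 0.0105 at the end of its travel. A spring pushes it up (2 to 6 N, about 8 N to push it past the latch). Pushed beyond 0.0095 it latches and then stays at about 0.009 by itself.
- stop_turn (a joint): Turn of the mushroom head (rad), growing clockwise seen from outside the face, 0 to 1.2; a light spring (up to 0.15 N m) brings it back to 0. At 0 the bar points up and down the slope. Turned past about 0.7 the latch lets go and the button springs up (if held in a grip, it may rise only when the grip opens).
- dock: Fixed block 80 (x) x 150 (y) x 45 high, with an upright slot in its top, 36 (x) x 104 (y), 30 deep, mouth chamfered 3. Origin: centre of its underside; z up. A thin foot plate 90 x 170 surrounds its base.
- dock_slot (a point): Centre of the slot's floor, 15 above the bench and 30 below the dock's top; axes as the dock's.
- module: Loose metal-cased module with dark ribs, 0.3 kg about, 32 (x) x 100 (y) x 85 high, standing upright on the bench. Origin: centre of its underside; z up. Either way round fits the slot.
- spool: loose bystander: reel of wire standing on the bench, 64 dia x 50 high; origin at its foot
- meter: loose bystander: multimeter lying flat, 85 x 170 x 38; origin at its underside
- bottle: loose bystander: closed plastic bottle, 54 dia x 130 high; origin at its foot
- mug: loose bystander: mug, 80 dia x 90 high; origin at its foot
- driver: loose bystander: screwdriver lying on the bench along its own x, about 200 long
- tray: loose bystander: open parts tray 100 x 140 x 40; origin at its underside
There are look-alikes about, which are no part of the job. Leave any purple or white look-alike of the dock alone.

How it is judged:
By the outcome, as a careful person would: the job done as asked, in the order asked, and still so for the second after the job is handed in, with the robot touching nothing.
It also fails if it takes over 72 s, if anything falls off the work surface, if the arm or the gripper's body presses on something with over 40 N, if the wrist force passes 120 N, or if a joint passes its speed limit or range.

## Working session

There is one attempt and no reset: what is moved stays moved. The work goes in short steps, Python scripts to look and compute and a shell command to move; the robot and the scene stay as the last step left them, time stands still between calls to the robot, and variables do not carry over. Pictures are saved under pics/ and viewed, at most 10 in all, crops included, and the job is handed in when it is done.

```bash
mkdir -p pics; ls
python3 - <<'E'
from workcell import ctrl, optics
import cv2,numpy as np
o=ctrl.get_obs();print(o)
for c in("side","top"):
    im=optics.get_image(c);cv2.imwrite(f"pics/{c}0.png",im[:,:,::-1])
    m=optics.camera_model(c);print(c,m)
    for n in("console","stop_top","dock","module"):
        for d in optics.masks_of(n,c):print(n,round(d['conf'],2),np.round(d['extent']),d['pixels'].sum())
E
```

```text
pics
{'t': 0.0, 'qpos': array([ 1.11401763e+00,  4.23853409e-01,  1.63068997e+00,  7.70484150e-06,
        1.08858866e+00, -1.90063614e-02]), 'qvel': array([ 2.11893738e-04,  5.68675930e-04, -7.55083573e-05, -5.07637300e-04,
       -2.04577382e-04, -3.97196500e-04]), 'joint_torque': array([ 9.17505058e-04, -5.44641423e+01, -2.73673135e+01,  6.43944880e-02,
        2.28146079e-02, -1.36097278e-04]), 'ee_pos': array([264.68443387, 565.57139355, 221.89386109]), 'orientation': array([-6.82098376e-01, -3.06627133e+00,  2.34714625e-03]), 'ft_force': array([ 0.25902887, -0.80219103,  0.2952965 ]), 'moment': array([-0.0125136 ,  0.03387232, -0.03405987]), 'grasp_force': 0.0, 'width': 87.73403931522802}
side {'fov_y': 44.87984850242872, 'cx': 255.10797240519426, 'cy': 195.25938599377932, 'view': array([[ 9.70304345e-01, -2.41861747e-01,  3.51767342e-03,
        -5.05958414e+02],
       [ 1.45047668e-01,  5.93419109e-01,  7.91716449e-01,
        -1.57376327e+02],
       [-1.93573378e-01, -7.67695679e-01,  6.10878622e-01,
        -1.57779675e+03],
       [ 0.00000000e+00,  0.00000000e+00,  0.00
[... 305 characters left out ...]
: 252.86359755018404, 'cy': 186.19855370844363, 'view': array([[-1.43096506e-02, -9.99788814e-01, -1.47499708e-02,
         2.57101750e+01],
       [ 9.81506778e-01, -1.68611540e-02,  1.90683367e-01,
        -5.59130209e+02],
       [-1.90891799e-01, -1.17485840e-02,  9.81540774e-01,
        -1.21840329e+03],
       [ 0.00000000e+00,  0.00000000e+00,  0.00000000e+00,
         1.00000000e+00]])}
console 0.78 [346. 174.  60.  62.] 3145
stop_top 0.77 [351. 181.  19.  24.] 424
dock 0.86 [296. 263.  57.  35.] 1611
dock 0.8 [176. 170.  57.  41.] 1532
dock 0.72 [353. 181.  20.  27.] 387
dock 0.58 [213. 242.  52.  38.] 1631
module 0.73 [274. 210.  31.  22.] 425
module 0.45 [177. 170.  59.  45.] 1556
```

Run:
```python
import cv2
a=cv2.imread("pics/top0.png")[120:310,130:400];cv2.imwrite("pics/topc.png",cv2.resize(a,(795,560),interpolation=2))
a=cv2.imread("pics/side0.png")[130:310,160:400];cv2.imwrite("pics/sidec.png",cv2.resize(a,(800,600),interpolation=2))
```

```text
(no output)
```

View pics/topc.png

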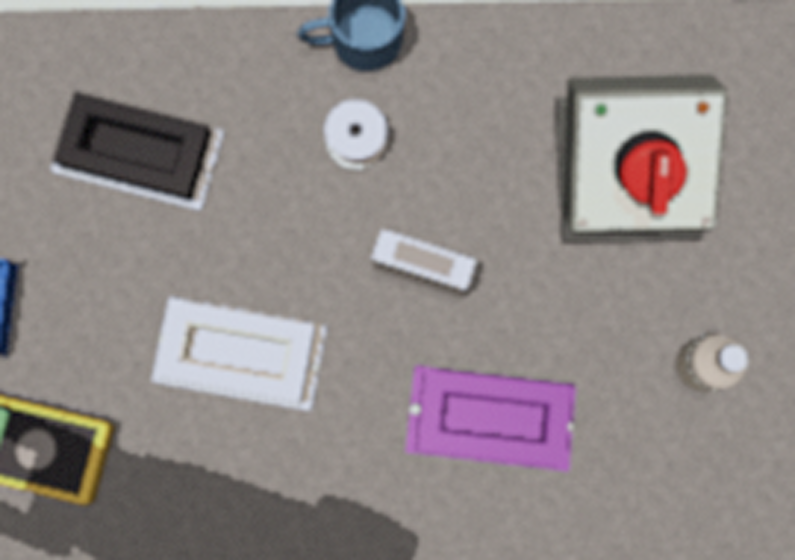

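View pics/sidec.png

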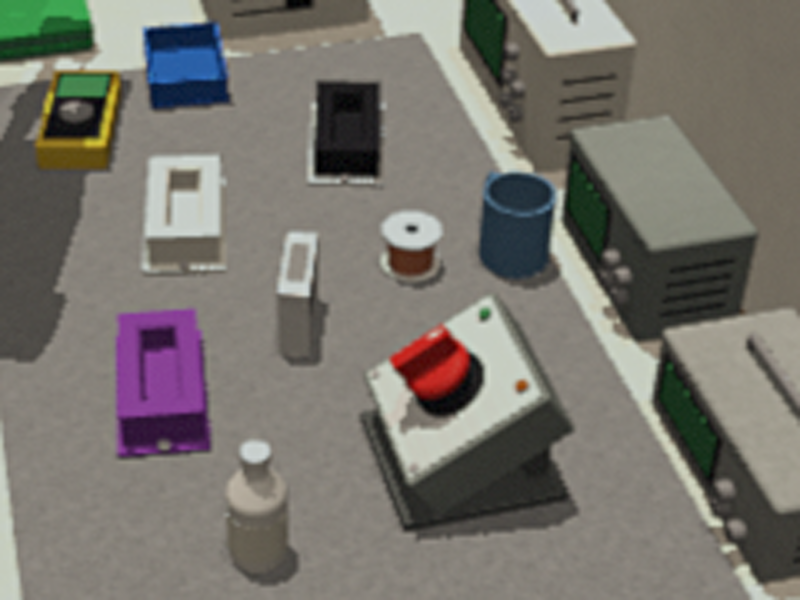

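The three dock candidates in the top image are purple (296,263), white (213,242) and black (176,170). Purple and white are excluded, so the black one is the dock. The enlarged crops confirm this: it has a dark slot and a light foot plate. The module is at (274,210), and the red stop button is on the console at (351,181).

Next I'll fit the poses.

```bash
cat > h.py <<'E'
import numpy as np,cv2
from workcell import ctrl,optics
from scipy.optimize import minimize
CM={c:optics.camera_model(c) for c in("top","side")}
def proj(c,P):
    m=CM[c];P=np.atleast_2d(P);q=P@m['view'][:3,:3].T+m['view'][:3,3]
    f=192/np.tan(np.radians(m['fov_y']/2));return np.c_[m['cx']+f*q[:,0]/-q[:,2],m['cy']-f*q[:,1]/-q[:,2]]
def Rz(a):c,s=np.cos(a),np.sin(a);return np.array([[c,-s,0],[s,c,0],[0,0,1]])
def box(x,y,z0,z1):return np.array([[a*x/2,b*y/2,z] for a in(-1,1) for b in(-1,1) for z in(z0,z1)])
def disc(r,z):t=np.linspace(0,2*np.pi,40);return np.c_[r*np.cos(t),r*np.sin(t),0*t+z]
S=6
def sil(c,parts,off):  # union of hulls; S-times upsampled window
    im=np.zeros((120*S,120*S),np.uint8)
    for P in parts:
        h=cv2.convexHull(((proj(c,P)+.5-off)*S*16).astype(np.int32))
        cv2.fillConvexPoly(im,h,1,shift=4)
    return im>0
def fit(masks,model,p0,steps):
    W={}
    for c,m in masks.items():
        ys,xs=np.nonzero(m);off=np.array([xs.mean()-60,ys.mean()-60]).astype(int).clip(0)
        w=np.zeros((120,120),np.float32);s=m[off[1]:off[1]+120,off[0]:off[0]+120];w[:s.shape[0],:s.shape[1]]=s
        W[c]=(cv2.resize(w,None,fx=S,fy=S,interpolation=cv2.INTER_LINEAR)>.5,off)
    def cost(p):
        r=0
        for c,(w,off) in W.items():
            a=sil(c,model(p),off);r+=1-(a&w).sum()/(a|w).sum()
        return r/len(W)
    p0=np.array(p0,float);sim=np.vstack([p0]+[p0+np.eye(len(p0))[i]*steps[i] for i in range(len(p0))])
    r=minimize(cost,p0,method='Nelder-Mead',options=dict(initial_simplex=sim,xatol=.005,fatol=1e-5,maxiter=600))
    return r.x,r.fun
def ray(c,uv,z):
    m=CM[c];f=192/np.tan(np.radians(m['fov_y']/2));R=m['view'][:3,:3];o=-R.T@m['view'][:3,3]
    d=R.T@np.array([(uv[0]-m['cx'])/f,-(uv[1]-m['cy'])/f,-1]);return o+d*(z-o[2])/d[2]
E
cat > f.py <<'E'
from h import *
im={c:cv2.imread(f"pics/{c}0.png") for c in CM}
hsv={c:cv2.cvtColor(im[c],cv2.COLOR_BGR2HSV) for c in CM}
def near(m,c,uv,r):
    o=np.zeros(m.shape,bool);u,v=uv;o[v-r:v+r,u-r:u+r]=m[v-r:v+r,u-r:u+r]
    n,l,s,_=cv2.connectedComponentsWithStats(o.astype(np.uint8));k=1+np.argmax(s[1:,4]);return l==k
# dock: dark block
px={'top':(176,170),'side':(265,169)}
for nm,th in(("dark70",70),("dark60",60)):
    mk={c:near(hsv[c][...,2]<th,c,px[c],35) for c in CM}
    model=lambda p:[box(80,150,0,45)@Rz(p[2]).T+[p[0],p[1],0]]
    g=ray('top',px['top'],45)
    for cs in(("top","side"),("top",),("side",)):
        print("dock",nm,cs,[mk[c].sum() for c in cs],fit({c:mk[c] for c in cs},model,[g[0],g[1],-.2],[8,8,.15]))
# module: network masks
mk={c:optics.masks_of("module",c)[0]['pixels'] for c in CM}
g=ray('top',(274,210),85)
model=lambda p:[box(32,100,0,85)@Rz(p[2]).T+[p[0],p[1],0]]
for cs in(("top","side"),("top",),("side",)):print("module",cs,fit({c:mk[c] for c in cs},model,[g[0],g[1],-.2],[8,8,.15]))
# button: red
mk={c:near(((hsv[c][...,0]<8)|(hsv[c][...,0]>172))&(hsv[c][...,1]>140)&(hsv[c][...,2]>60),c,px2,25) for c,px2 in(("top",(351,181)),("side",(288,239)))}
for c in CM:print(c,mk[c].sum())
a=np.radians(32);RY=np.array([[np.cos(a),0,-np.sin(a)],[0,1,0],[np.sin(a),0,np.cos(a)]])
def model(p):
    R=Rz(p[3])@RY;T=lambda P:P@R.T+p[:3]
    return [T(box(60,16,-25,0)),T(np.vstack([disc(33,-25),disc(33,-25-abs(p[4]))]))]
g=ray('top',(351,181),150)
print("btn",fit(mk,model,[*g,0,12],[8,8,8,.15,4]))
print((Rz(0)@RY)[:,2])
E
python3 f.py
```

```text
dock dark70 ('top', 'side') [np.int64(1159), np.int64(527)] (array([ 6.24004802e+02,  2.64648851e+02, -2.78699301e-01]), np.float64(0.14490426950223267))
dock dark70 ('top',) [np.int64(1159)] (array([ 6.24721024e+02,  2.64464067e+02, -3.26842268e-01]), np.float64(0.15007937477103428))
dock dark70 ('side',) [np.int64(527)] (array([ 6.23914818e+02,  2.62492377e+02, -2.42395556e-01]), np.float64(0.13373235253803628))
dock dark60 ('top', 'side') [np.int64(390), np.int64(513)] (array([ 6.24062626e+02,  2.66787212e+02, -2.85245666e-01]), np.float64(0.4359432796228519))
dock dark60 ('top',) [np.int64(390)] (array([ 6.30327936e+02,  2.70076481e+02, -6.26007996e-01]), np.float64(0.704413656396955))
dock dark60 ('side',) [np.int64(513)] (array([ 6.25832419e+02,  2.75790440e+02, -2.88216663e-01]), np.float64(0.15159611221152514))
module ('top', 'side') (array([ 4.89947030e+02, -4.20675889e+01, -3.31691453e-01]), np.float64(0.11541839772957307))
module ('top',) (array([ 4.87723501e+02, -4.24086762e+01, -3.34675223e-01]), np.float64(0.1254863813229572))
module ('side',) (array([ 4.91208639e+02, -4.14925553e+01, -3.32516833e-01]), np.float64(0.07528716770594024))
top 377
side 319
btn (array([ 5.49483181e+02, -2.69313139e+02,  1.54341418e+02,  1.50539078e-01,
        6.29028957e+00]), np.float64(0.1448924604266011))
[-0.52991926  0.          0.8480481 ]
```

```bash
cat > g.py <<'E'
from h import *
im={c:cv2.imread(f"pics/{c}0.png") for c in CM}
def grad(c):
    g=cv2.GaussianBlur(im[c].astype(np.float32),(0,0),1.0)
    gx=cv2.Sobel(g,cv2.CV_32F,1,0)/8;gy=cv2.Sobel(g,cv2.CV_32F,0,1)/8
    return gx,gy
G={c:grad(c) for c in CM}
def edgescore(c,A,B):  # segments, directional gradient normal to the projected line
    a=proj(c,A);b=proj(c,B);t=np.linspace(.05,.95,25);tot=0
    for p,q in zip(a,b):
        d=(q-p);L=np.linalg.norm(d)
        if L<4: continue
        n=np.array([-d[1],d[0]])/L;s=p+t[:,None]*d
        mp=s.astype(np.float32)[None]
        gx,gy=(cv2.remap(g,mp[...,0],mp[...,1],cv2.INTER_LINEAR)[0] for g in G[c])
        v=np.abs((gx*n[0]+gy*n[1]).sum(-1))
        tot+=np.minimum(v,25).mean()*L
    return tot
def rect(x,y,z):
    P=np.array([[-x,-y,2*z],[x,-y,2*z],[x,y,2*z],[-x,y,2*z]])/2.;return P,np.roll(P,-1,0)
def refine(segs,p0,steps,cams=("top","side")):
    p0=np.array(p0,float)
    f=lambda p:-sum(edgescore(c,*segs(p,c)) for c in cams)
    best=None
    for k in range(6):
        rng=np.random.default_rng(k);s=p0+rng.uniform(-.5,.5,len(p0))*steps*(k>0)
        sim=np.vstack([s]+[s+np.eye(len(s))[i]*steps[i] for i in range(len(s))])
        r=minimize(f,s,method='Nelder-Mead',options=dict(initial_simplex=sim,xatol=.01,fatol=1e-3,maxiter=800))
        if best is None or r.fun<best.fun:best=r
    return best.x,-best.fun
def seg_box(rects):
    def s(p,c):
        A=np.vstack([r[0] for r in rects]);B=np.vstack([r[1] for r in rects]);R=Rz(p[2]).T
        return A@R+[p[0],p[1],0],B@R+[p[0],p[1],0]
    return s
a=np.radians(32);RY=np.array([[np.cos(a),0,-np.sin(a)],[0,1,0],[np.sin(a),0,np.cos(a)]])
def seg_btn(p,c):
    R=Rz(p[3])@RY;A,B=rect(60,16,0);C,D=rect(p[5],p[6],-66) 
    d=disc(33,-25);F=np.roll(d,-1,0)
    return np.vstack([A,C])@R.T+p[:3],np.vstack([B,D])@R.T+p[:3]
def draw(c,A,B,off,k,I,col):
    a=proj(c,A);b=proj(c,B)
    for p,q in zip(a,b):cv2.line(I,*[tuple(int(v) for v in ((x+.5-off)*k)) for x in(p,q)],col,1,cv2.LINE_AA)
if __name__=="__main__":
    dk=seg_box([rect(80,150,45),rect(40,108,45)]);st=np.array([6,6,.1])
    md=seg_box([rect(32,100,85)])
    for cs in(("top","side"),("top",),("side",)):
        print("dock",cs,refine(dk,[624,265,-.28],st,cs));print("mod",cs,refine(md,[490,-42,-.33],st,cs))
    D=refine(dk,[624,265,-.28],st)[0];M=refine(md,[490,-42,-.33],st)[0]
    b,s=refine(seg_btn,[549.5,-269.3,154.3,.1,0,150,150],np.array([5,5,5,.1,1,10,4]));print("btn",b,s)
    tiles=[]
    for c in("top","side"):
        for segs,p,uv in((dk,D,(176,170) if c=="top" else(265,170)),(md,M,(274,210) if c=="top" else(252,217)),(seg_btn,b,(346,174) if c=="top" else(295,250))):
            off=np.array(uv)-32;k=4
            t=cv2.resize(im[c][off[1]:off[1]+72,off[0]:off[0]+66],None,fx=k,fy=k,interpolation=2)
            A,B=segs(p,c);draw(c,A,B,off,k,t,(0,255,0));tiles.append(t)
    cv2.imwrite("pics/ov1.png",np.vstack([np.hstack(tiles[:3]),np.hstack(tiles[3:])]))
E
python3 g.py
```

```text
dock ('top', 'side') (array([ 6.25221198e+02,  2.61524463e+02, -2.58159154e-01]), np.float64(7450.943324829304))
mod ('top', 'side') (array([ 4.87061614e+02, -4.33019322e+01, -3.85188275e-01]), np.float64(3641.3981987944544))
dock ('top',) (array([ 6.25235352e+02,  2.60990692e+02, -2.61765449e-01]), np.float64(5143.936803198802))
mod ('top',) (array([ 4.86011816e+02, -4.37906022e+01, -3.56620572e-01]), np.float64(2231.157618329117))
dock ('side',) (array([ 6.23966433e+02,  2.64802957e+02, -2.67552140e-01]), np.float64(2394.849749821171))
mod ('side',) (array([ 4.87528613e+02, -4.26079909e+01, -4.04472429e-01]), np.float64(1411.3910492822579))
btn [ 5.46115419e+02 -2.70369248e+02  1.52235356e+02  4.84422270e-03
  1.72967840e+00  1.50010437e+02  1.50642103e+02] 11119.888114404876
```

View pics/ov1.png

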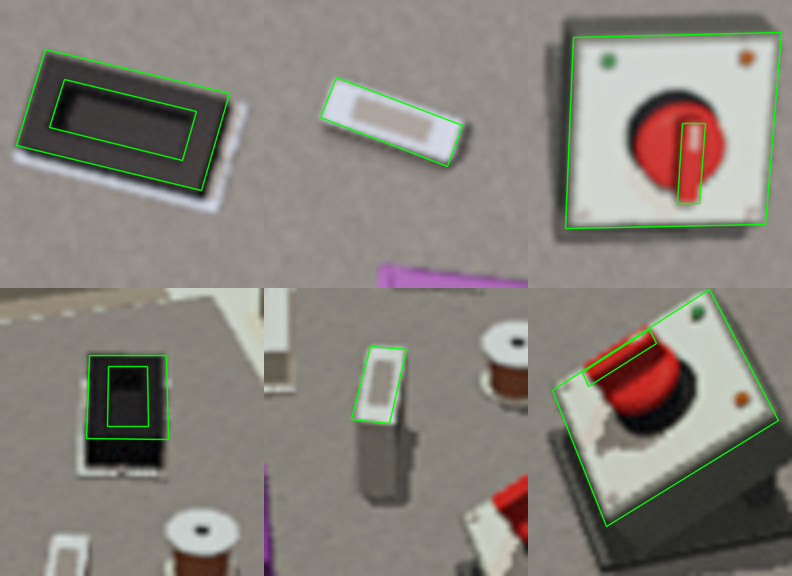

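```bash
cat > b.py <<'E'
from g import *
hsv={c:cv2.cvtColor(im[c],cv2.COLOR_BGR2HSV) for c in CM}
def seg_face(p,c):
    R=Rz(p[3])@RY;A,B=rect(p[4],p[5],0);return A@R.T+p[:3],B@R.T+p[:3]
b,s=refine(seg_face,[581,-270,96,0,150,150],np.array([5,5,5,.1,6,4]));print("face",b,s,"->top",b[:3]+66*(Rz(b[3])@RY)[:,2])
mk={}
for c,(u,v) in(("top",(351,181)),("side",(288,239))):
    h=hsv[c];m=((h[...,0]<10)|(h[...,0]>170))&(h[...,1]>110)&(h[...,2]>40);o=np.zeros_like(m);o[v-25:v+25,u-25:u+25]=m[v-25:v+25,u-25:u+25]
    o[:, :]&=True;mk[c]=cv2.morphologyEx(o.astype(np.uint8),cv2.MORPH_OPEN,np.ones((3,3)))>0
for yaw in(b[3],.05):
  def model(p):
    R=Rz(yaw)@RY;T=lambda P:P@R.T+p[:3]
    return [T(box(60,16,-25,0)),T(np.vstack([disc(33,-25),disc(33,-25-abs(p[3]))]))]
  for cs in(("top","side"),):
    r=fit({c:mk[c] for c in cs},model,[548,-270,154,10],[5,5,5,4]);print(yaw,cs,r)
t=[]
for c,uv in(("top",(351,181)),("side",(291,240))):
    off=np.array(uv)-25;k=7;T=cv2.resize(im[c][off[1]:off[1]+50,off[0]:off[0]+50],None,fx=k,fy=k,interpolation=2)
    R=Rz(yaw)@RY;A,B=rect(60,16,0);C,D=rect(60,16,-25);d=disc(33,-25);e=disc(33,-25-r[0][3])
    A=np.vstack([A,C,d,e]);B=np.vstack([B,D,np.roll(d,-1,0),np.roll(e,-1,0)]);draw(c,A@R.T+r[0][:3],B@R.T+r[0][:3],off,k,T,(0,255,0));t.append(T)
cv2.imwrite("pics/ov2.png",np.hstack(t))
E
python3 b.py
```

```text
face [ 5.82381437e+02 -2.68793838e+02  9.46001984e+01  5.20448923e-03
  1.51496744e+02  1.51693086e+02] 9120.602967300332 ->top [ 547.4072392  -268.97586199  150.57137272]
0.00520448923390987 ('top', 'side') (array([ 549.07647403, -267.7332838 ,  154.13099771,    8.64726977]), np.float64(0.10250702280234442))
0.05 ('top', 'side') (array([ 549.43681185, -268.19807141,  154.0012518 ,    8.05323328]), np.float64(0.10276677822698865))
```

View pics/ov2.png

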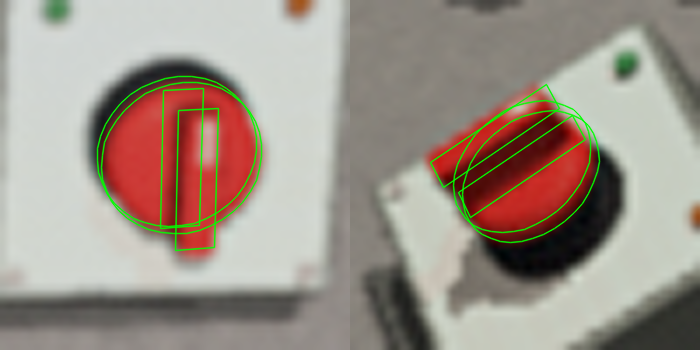

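```bash
cat >> h.py <<'E'
from scipy.spatial.transform import Rotation as Ro
np.set_printoptions(precision=3,suppress=True)
def to(pos,xax=None,zax=None,yax=None):
    "delta from measured pose to target, in row units along present tool axes; turn in units"
    o=ctrl.get_obs();R=Ro.from_rotvec(o['orientation']).as_matrix()
    d=R.T@(np.array(pos)-o['ee_pos'])/40;t=np.zeros(3)
    if zax is not None:
        z=np.array(zax)/np.linalg.norm(zax);y=np.array(yax,float);y-=z*(y@z);y/=np.linalg.norm(y)
        T=np.c_[np.cross(y,z),y,z];t=np.degrees(Ro.from_matrix(R.T@T).as_rotvec())/6
    print("shift",d,"turn",t,"| t",o['t'],"q",o['qpos'],"pos",o['ee_pos'],"F",o['ft_force'],"w",o['width'],o['grasp_force'])
E
python3 -m jog '[[0,0,0,0,0,1,0],[0,0,0,0,0,1,0],[0,0,0,0,0,1,0],[0,0,0,0,0,1,0],[0,0,0,0,0,1,0],[0,0,0,0,0,1,0],[0,0,0,0,0,1,0],[0,0,0,0,0,1,0],[0,0,0,0,0,1,0],[0,0,0,0,0,1,0],[0,0,0,0,0,1,0],[0,0,0,0,0,1,0],[0,0,0,0,0,1,0],[0,0,0,0,0,1,0],[0,0,0,0,0,1,0]]'
python3 -c "
from h import *
to([500,-268,240],zax=[0,0,-1],yax=[0,-1,0])"
```

```text
t: 2.1
ee_pos: [264.9, 566.1, 222.7]
orientation: [-2.654, -1.68, -0.0]
ft_force: [0.5, 0.5, 0.6]
width: 0.4
grasp_force: 0.0
shift [-16.333  14.233  -0.433] turn [-0.    -0.    10.778] | t 2.1 q [1.114 0.423 1.63  0.    1.089 1.556] pos [264.923 566.066 222.697] F [0.497 0.516 0.644] w 0.36667809598456175 0.0
```

```bash
python3 -m jog '[[-0.8,0.7,-0.02,0,0,0,0],[-0.8,0.7,-0.02,0,0,0,0],[-0.8,0.7,-0.02,0,0,0,0],[-0.8,0.7,-0.02,0,0,0,0],[-0.8,0.7,-0.02,0,0,0,0],[-0.8,0.7,-0.02,0,0,0,0],[-0.8,0.7,-0.02,0,0,0,0],[-0.8,0.7,-0.02,0,0,0,0],[-0.8,0.7,-0.02,0,0,0,0],[-0.8,0.7,-0.02,0,0,0,0],[-0.8,0.7,-0.02,0,0,0,0],[-0.8,0.7,-0.02,0,0,0,0],[-0.8,0.7,-0.02,0,0,0,0],[-0.8,0.7,-0.02,0,0,0,0],[-0.8,0.7,-0.02,0,0,0,0],[-0.8,0.7,-0.02,0,0,0,0],[-0.8,0.7,-0.02,0,0,0,0],[-0.8,0.7,-0.02,0,0,0,0],[-0.8,0.7,-0.02,0,0,0,0],[-0.8,0.7,-0.02,0,0,0,0]]'
python3 -m jog '[[0,0,0,0,0,1,0],[0,0,0,0,0,1,0],[0,0,0,0,0,1,0],[0,0,0,0,0,1,0],[0,0,0,0,0,1,0],[0,0,0,0,0,1,0],[0,0,0,0,0,1,0],[0,0,0,0,0,1,0],[0,0,0,0,0,1,0],[0,0,0,0,0,1,0],[0,0,0,0,0,0.7,0],[0,0,0,0,1,0,0],[0,0,0,0,1,0,0],[0,0,0,0,1,0,0],[0,0,0,0,1,0,0],[0,0,0,0,1,0,0],[0,0,0,0,0.33,0,0]]'
python3 -c "
from h import *
n=np.array([-.53,-.01,.848])
to(np.array([548.7,-268,153.5])+40*n,zax=-n,yax=[0.02,-1,0])"
```

```text
t: 4.1
ee_pos: [501.0, -252.9, 238.9]
orientation: [2.651, 1.685, 0.0]
ft_force: [1.6, 0.7, -0.3]
width: 0.2
grasp_force: 0.0
t: 5.8
ee_pos: [499.1, -250.7, 238.1]
orientation: [-3.016, -0.016, -0.867]
ft_force: [0.3, 0.7, -0.2]
width: 0.5
grasp_force: 0.0
shift [-0.074  0.451  1.448] turn [ 0.038 -0.011 -0.077] | t 5.8 q [-0.675  0.166  2.091  0.706  0.546  0.335] pos [ 499.073 -250.702  238.079] F [ 0.286  0.668 -0.214] w 0.5111454242113826 0.0
```

```bash
python3 -m jog '[[-0.04,0.23,0.5,0,0,0,0],[-0.03,0.22,0.5,0,0,-0.08,0],[0,0,0.45,0,0,0,0],[0,0,0.4,0,0,0,0],[0,0,0.3,0,0,0,0],[0,0,0.2,0,0,0,0],[0,0,0,0,0,0,0],[0,0,0,0,0,0,0]]'
python3 -c "
from h import *
n=np.array([-.53,-.01,.848])
to(np.array([548.7,-268,153.5]),zax=-n,yax=[0.02,-1,0])"
```

```text
t: 6.6
ee_pos: [548.3, -268.4, 157.7]
orientation: [-3.019, -0.032, -0.865]
ft_force: [-3.3, 0.1, 2.8]
width: 0.5
grasp_force: 1.6
shift [-0.046 -0.009  0.094] turn [0.031 0.005 0.021] | t 6.6 q [-0.639  0.378  2.042  0.922  0.415  0.11 ] pos [ 548.283 -268.363  157.683] F [-3.322  0.113  2.792] w 0.4972819630864587 1.6395410284894751
```

```bash
python3 -m jog '[[0,0,0.05,0,0,0,0],[0,0,0.05,0,0,0,0],[0,0,0.05,0,0,0,0],[0,0,0,0,0,0,0]]';python3 -m jog '[[0,0,0.03,0,0,0,0],[0,0,0,0,0,0,0]]';python3 -m jog '[[0,0,0.03,0,0,0,0],[0,0,0,0,0,0,0]]'
```

```text
t: 7.0
ee_pos: [551.6, -268.4, 152.5]
orientation: [-3.019, -0.031, -0.865]
ft_force: [-3.1, -0.2, 2.7]
width: 0.3
grasp_force: 2.3
t: 7.2
ee_pos: [552.3, -268.4, 151.5]
orientation: [-3.019, -0.031, -0.865]
ft_force: [-4.9, -0.3, 3.7]
width: 0.5
grasp_force: 3.1
t: 7.4
ee_pos: [552.7, -268.5, 151.4]
orientation: [-3.019, -0.032, -0.867]
ft_force: [-13.9, 1.6, 15.5]
width: 0.4
grasp_force: 10.7
```

```bash
python3 -m jog '[[0,0,-0.1,0,0,0,0],[0,0,-0.4,0,0,0,0],[0,0,-0.8,0,0,0,0],[0,0,-0.9,0,0,0,0],[0,0,-0.9,0,0,0,0]]'
python3 - <<'E'
from h import *
t=[]
for c,uv in(("top",(351,178)),("side",(291,240))):
    I=optics.get_image(c)[:,:,::-1];cv2.imwrite(f"pics/{c}1.png",I)
    off=np.array(uv)-28;O=cv2.imread(f"pics/{c}0.png")
    t.append(np.vstack([cv2.resize(q[off[1]:off[1]+56,off[0]:off[0]+56],None,fx=5,fy=5,interpolation=2) for q in(O,I)]))
cv2.imwrite("pics/cmp.png",np.hstack(t))
E
```

```text
t: 7.9
ee_pos: [486.6, -269.1, 256.2]
orientation: [-3.019, -0.031, -0.864]
ft_force: [0.3, 0.5, 0.4]
width: 0.3
grasp_force: 0.0
```

View pics/cmp.png

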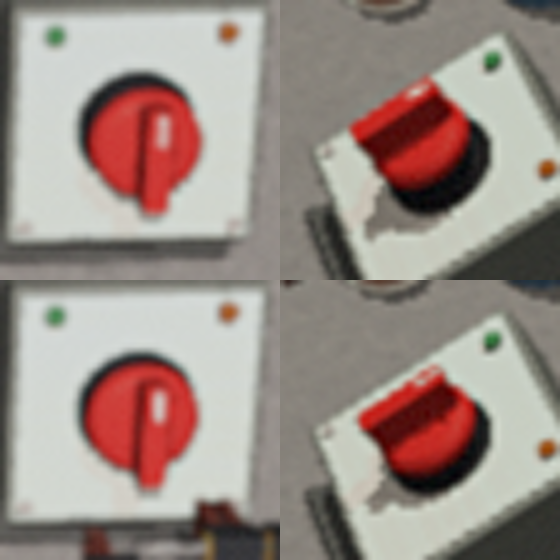

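The press worked. In the lower row the head sits visibly closer to the face, top (140,415) and side (425,420) in the composite, so the button is latched. Next is the module.

```bash
python3 -m jog '[[0,-0.9,0,0,-1,0,0],[0,-0.9,0,0,-1,0,1],[0,-0.9,0,0,-1,0,1],[0,-0.9,0,0,-1,0,1],[0,-0.9,0,0,-1,0,1],[0,-0.9,0,0,-0.33,0,1],[0,0,0,0,0,-1,1],[0,0,0,0,0,-1,1],[0,0,0,0,0,-1,1],[0,0,0,0,0,-1,1],[0,0,0,0,0,-1,1],[0,0,0,0,0,-1,1],[0,0,0,0,0,-1,1],[0,0,0,0,0,-1,1],[0,0,0,0,0,-1,1],[0,0,0,0,0,-1,1],[0,0,0,0,0,-1,1],[0,0,0,0,0,-0.57,1]]'
python3 - <<'E'
from h import *
import g
for y in(-.33,-.36,-.39): to([488,-42.8,150],zax=[0,0,-1],yax=[np.cos(y),np.sin(y),0])
# refine module yaw with the box's vertical/bottom edges too
E
```

```text
t: 9.8
ee_pos: [483.5, -65.5, 254.0]
orientation: [2.54, 1.814, 0.057]
ft_force: [-0.0, 0.6, -0.1]
width: 87.8
grasp_force: 0.0
shift [ 0.526 -0.177  2.605] turn [ 0.36  -0.173 -0.006] | t 9.8 q [-0.167  0.161  1.921  0.014  1.019  0.157] pos [483.546 -65.526 253.983] F [-0.013  0.612 -0.085] w 87.82573316486378 0.0
shift [ 0.526 -0.177  2.605] turn [ 0.358 -0.178  0.281] | t 9.8 q [-0.167  0.161  1.921  0.014  1.019  0.157] pos [483.546 -65.526 253.983] F [-0.013  0.612 -0.085] w 87.82573316486378 0.0
shift [ 0.526 -0.177  2.605] turn [ 0.355 -0.184  0.567] | t 9.8 q [-0.167  0.161  1.921  0.014  1.019  0.157] pos [483.546 -65.526 253.983] F [-0.013  0.612 -0.085] w 87.82573316486378 0.0
```

```bash
python3 -m jog '[[0.26,-0.09,0.8,0.36,-0.18,0.28,1],[0.27,-0.09,0.8,0,0,0,1],[0,0,0.8,0,0,0,1],[0,0,0.2,0,0,0,1],[0,0,0,0,0,0,1]]'
python3 - <<'E'
from h import *
y=-.36;to([488,-42.8,48],zax=[0,0,-1],yax=[np.cos(y),np.sin(y),0])
E
```

```text
t: 10.3
ee_pos: [484.4, -43.4, 149.6]
orientation: [-2.586, -1.782, 0.004]
ft_force: [-0.3, 0.9, -0.0]
width: 88.1
grasp_force: 0.0
shift [0.049 0.087 2.54 ] turn [-0.025  0.013 -0.04 ] | t 10.3 q [-0.113  0.331  1.984 -0.001  0.829  0.251] pos [484.37  -43.355 149.62 ] F [-0.343  0.904 -0.026] w 88.12224438403095 0.0
```

```bash
python3 -m jog '[[0.05,0.09,0.6,0,0,0,1],[0,0,0.6,0,0,0,1],[0,0,0.6,0,0,0,1],[0,0,0.5,0,0,0,1],[0,0,0.24,0,0,0,1],[0,0,0,0,0,0,0],[0,0,0,0,0,0,0],[0,0,0,0,0,0,0],[0,0,0,0,0,0,0],[0,0,0,0,0,0,0],[0,0,0,0,0,0,0]]'
python3 - <<'E'
from h import *
y=-.36;to([488,-42.8,48],zax=[0,0,-1],yax=[np.cos(y),np.sin(y),0])
E
```

```text
t: 11.4
ee_pos: [489.5, -43.4, 49.9]
orientation: [2.586, 1.781, 0.001]
ft_force: [-1.1, 0.4, 0.4]
width: 43.6
grasp_force: 0.0
shift [ 0.001 -0.039  0.048] turn [ 0.015  0.007 -0.046] | t 11.4 q [-0.112  0.516  2.018 -0.002  0.605  0.254] pos [489.46  -43.38   49.931] F [-1.134  0.447  0.415] w 43.62545186543256 0.0
```

```bash
python3 -m jog '[[0,0,0,0,0,0,0],[0,0,0,0,0,0,0],[0,0,0,0,0,0,0],[0,0,0,0,0,0,0],[0,0,0,0,0,0,0],[0,0,-0.5,0,0,0,0],[0,0,-0.7,0,0,0,0],[0,0,-0.7,0,0,0,0],[0,0,0,0,0,0,0]]'
python3 - <<'E'
from h import *
y=-.26;to([625,262,127],zax=[0,0,-1],yax=[np.cos(y),np.sin(y),0])
E
```

```text
t: 12.3
ee_pos: [491.2, -43.4, 127.9]
orientation: [2.584, 1.779, 0.006]
ft_force: [0.4, -0.0, -3.8]
width: 32.0
grasp_force: 29.8
shift [8.327 0.401 0.031] turn [ 0.058 -0.002 -1.001] | t 12.3 q [-0.112  0.373  1.989 -0.001  0.774  0.254] pos [491.157 -43.429 127.939] F [ 0.381 -0.039 -3.841] w 31.99276677864006 29.84967291355133
```

```bash
python3 -m jog '[[0.4,0.02,0,0.06,0,0,0],[0.7,0.03,0,0,0,0,0],[0.9,0.04,0,0,0,0,0],[0.9,0.04,0,0,0,0,0],[0.9,0.05,0,0,0,0,0],[0.9,0.05,0,0,0,0,0],[0.9,0.05,0,0,0,0,0],[0.9,0.05,0,0,0,0,0],[0.8,0.04,0,0,0,0,0],[0.6,0.03,0,0,0,0,0],[0.43,0,0,0,0,-0.5,0],[0,0,0,0,0,-0.5,0],[0,0,0,0,0,0,0]]'
python3 - <<'E'
from h import *
y=-.26;to([625,262,127],zax=[0,0,-1],yax=[np.cos(y),np.sin(y),0])
for c in CM: cv2.imwrite(f"pics/{c}2.png",optics.get_image(c)[:,:,::-1])
I=[cv2.imread(f"pics/{c}2.png") for c in("top","side")]
t=[cv2.resize(I[0][120:220,120:220],(400,400),interpolation=2),cv2.resize(I[1][90:190,210:310],(400,400),interpolation=2)]
cv2.imwrite("pics/held.png",np.hstack(t))
E
```

```text
t: 13.6
ee_pos: [621.5, 263.4, 122.1]
orientation: [-2.485, -1.914, 0.012]
ft_force: [-0.5, 0.7, -4.0]
width: 32.1
grasp_force: 29.8
shift [-0.012  0.092 -0.124] turn [-0.084  0.025  0.016] | t 13.6 q [0.382 0.614 1.566 0.004 0.97  0.638] pos [621.503 263.41  122.069] F [-0.503  0.739 -3.99 ] w 32.074798441895354 29.849072992801666
```

View pics/held.png

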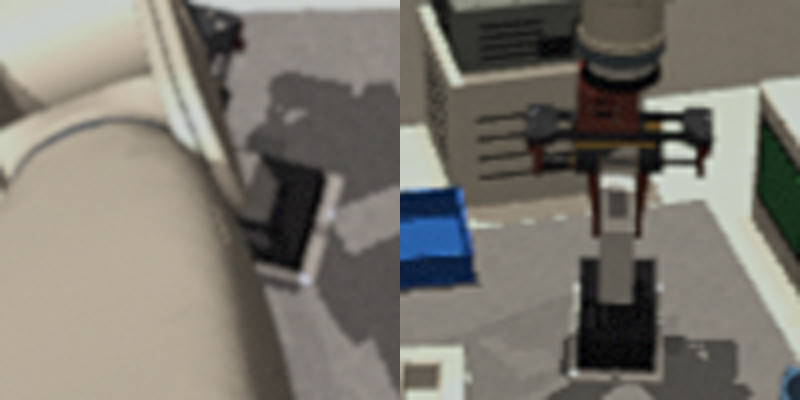

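```bash
cat > m.py <<'E'
import sys
from g import *
k=sys.argv[1];zb=float(sys.argv[2])
im['side']=cv2.imread(f"pics/side{k}.png");G['side']=grad('side')
o=ctrl.get_obs();R=Ro.from_rotvec(o['orientation']).as_matrix();yaw=np.arctan2(R[1,1],R[0,1]);print("yaw",yaw,o['ee_pos'],"tilt",R[:,2])
R=Rz(yaw);z=zb
# near end face is -y (towards side camera at -? ) find camera pos
V=CM['side']['view'];print("cam",-V[:3,:3].T@V[:3,3])
def sm(p,c):
    s=-50
    A=np.array([[-16,s,0],[-16,s,0],[16,s,0]]);B=np.array([[16,s,0],[-16,s,40],[16,s,40]])
    t=np.array([p[0],p[1],z]);return A@R.T+t,B@R.T+t
M=refine(sm,[*o['ee_pos'][:2]],np.array([5.,5.]),("side",));print("mod-in-hand",M[0],"tool-frame diff (x',y')",(M[0]-o['ee_pos'][:2])@R[:2,:2])
def sd(p,c):
    A=np.array([[-40,-75,45],[-40,-75,0],[40,-75,0],[-40,-75,45],[40,-75,45],[-40,75,45],[40,75,45]]);B=np.array([[40,-75,45],[-40,-75,45],[40,-75,45],[-40,30,45],[40,30,45],[-40,40,45],[40,40,45]])
    Q=Rz(p[2]);return A@Q.T+[p[0],p[1],0],B@Q.T+[p[0],p[1],0]
D=refine(sd,[624.5,262,-.262],np.array([5,5,.05]),("side",));print("dock side now",D)
off=np.array([225,100]);T=cv2.resize(im['side'][100:190,225:315],None,fx=6,fy=6,interpolation=2)
draw('side',*sm(M[0],0),off,6,T,(0,255,0));draw('side',*sm(o['ee_pos'][:2],0),off,6,T,(255,0,255));draw('side',*sd(D[0],0),off,6,T,(0,255,255))
cv2.imwrite(f"pics/m{k}.png",T)
E
python3 m.py 2 72.2
```

```text
yaw -0.26114489740683355 [621.766 262.441 122.986] tilt [-0.008 -0.    -1.   ]
cam [  208.341 -1240.25   1090.22 ]
mod-in-hand [619.535 260.486] tool-frame diff (x',y') [-1.65  -2.464]
dock side now (array([626.929, 269.26 ,  -0.318]), np.float64(1558.2773895917398))
```

View pics/m2.png

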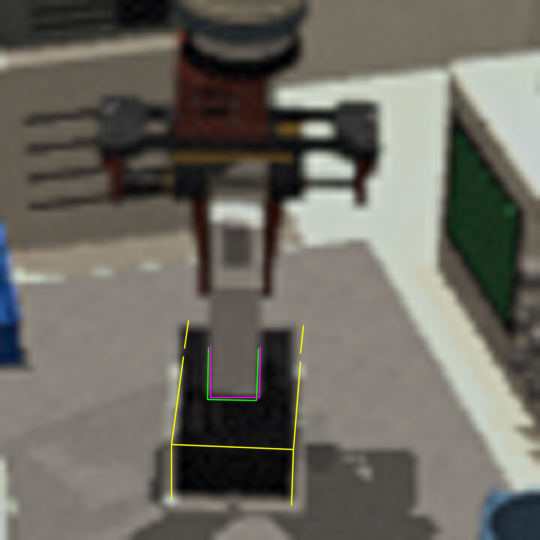

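Run:
```python
from h import *
y=-.262;to([626.8,262.4,100],zax=[0,0,-1],yax=[np.cos(y),np.sin(y),0])
```

```text
shift [0.033 0.126 0.574] turn [-0.077  0.021  0.008] | t 13.7 q [0.38  0.612 1.567 0.004 0.97  0.639] pos [621.766 262.441 122.986] F [-0.059 -0.228 -4.096] w 31.56552789632331 29.84957993030548
```

```bash
python3 -m jog '[[0.03,0.13,0.2,-0.08,0.02,0,0],[0,0,0.2,0,0,0,0],[0,0,0.17,0,0,0,0],[0,0,0,0,0,0,0],[0,0,0,0,0,0,0]]'
python3 - <<'E'
from h import *
cv2.imwrite("pics/side3.png",optics.get_image("side")[:,:,::-1])
y=-.262;to([626.8,262.4,95],zax=[0,0,-1],yax=[np.cos(y),np.sin(y),0])
E
python3 m.py 3 49.5
python3 - <<'E'
import cv2
I=cv2.imread("pics/side3.png");M=cv2.imread("pics/m3.png")
import numpy as np
a=cv2.resize(I[140:190,235:295],None,fx=6.6,fy=6.6,interpolation=2);b=cv2.convertScaleAbs(a,alpha=2.5)
m=cv2.resize(M[150:480,60:420],(396,330));b=cv2.resize(b,(396,330));cv2.imwrite("pics/c3.png",np.hstack([b,m]))
E
```

```text
t: 14.2
ee_pos: [628.2, 261.9, 102.0]
orientation: [2.49, 1.914, 0.004]
ft_force: [0.3, 0.2, -3.8]
width: 31.8
grasp_force: 29.8
shift [-0.003 -0.042  0.185] turn [ 0.029 -0.018  0.016] | t 14.25 q [ 0.378  0.641  1.569 -0.     0.928  0.638] pos [628.431 262.09  102.389] F [-0.933  0.512 -2.989] w 32.01199247745976 29.849761426448822
yaw -0.26029988705104784 [628.431 262.09  102.389] tilt [ 0.003  0.001 -1.   ]
cam [  208.341 -1240.25   1090.22 ]
mod-in-hand [627.969 262.157] tool-frame diff (x',y') [-0.464 -0.054]
dock side now (array([626.178, 265.25 ,  -0.328]), np.float64(1539.963951261856))
```

View pics/c3.png

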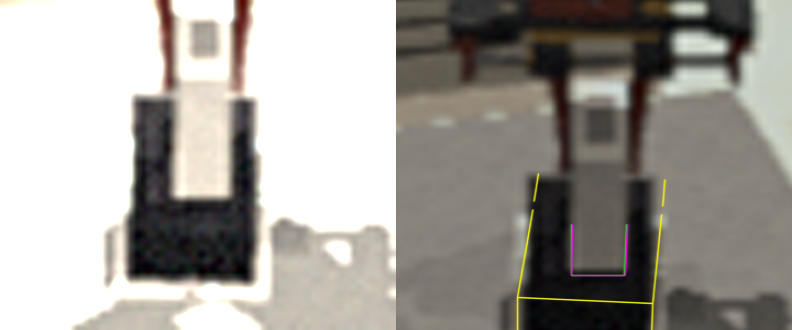

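Run:
```python
from h import *
def edges(k,rows,lo,hi):
    I=cv2.cvtColor(cv2.imread(f"pics/side{k}.png"),cv2.COLOR_BGR2GRAY).astype(float)
    for r in rows:
        p=np.interp(np.arange(lo,hi,.1),np.arange(512),I[r]);g=np.gradient(cv2.GaussianBlur(p[None],(0,0),6)[0])
        i=[j for j in range(1,len(g)-1) if abs(g[j])>.25 and abs(g[j])>=abs(g[j-1]) and abs(g[j])>abs(g[j+1])]
        print(k,r,[(round(lo+j*.1,1),'+' if g[j]>0 else '-') for j in i])
edges(3,range(158,172,2),245,285);edges(2,range(158,170,3),245,285);edges(0,range(158,186,3),245,285)
# predicted dock top edges & module edges
for x,y in((624,264.8),(625.2,261.5)):
    for yy in(-75,-50,0,75):print(x,yy,proj('side',np.array([[-40,yy,45],[40,yy,45]])@Rz(-.262).T+[x,y,0]).ravel())
```

```text
3 158 [(254.5, '-'), (258.9, '-'), (261.0, '+'), (269.5, '-'), (273.4, '+')]
3 160 [(252.1, '+'), (254.6, '-'), (258.4, '-'), (260.9, '+'), (269.6, '-'), (273.3, '+'), (276.0, '-'), (283.5, '-')]
3 162 [(252.5, '+'), (254.7, '-'), (258.7, '-'), (260.8, '+'), (269.5, '-'), (273.3, '+'), (275.8, '-')]
3 164 [(250.1, '-'), (252.4, '+'), (254.6, '-'), (260.7, '+'), (263.2, '-'), (269.5, '-'), (273.6, '+')]
3 166 [(252.3, '+'), (254.6, '-'), (257.2, '+'), (260.7, '+'), (269.5, '-'), (273.7, '+')]
3 168 [(251.6, '+'), (254.4, '-'), (257.0, '+'), (260.7, '+'), (263.2, '-'), (269.5, '-'), (273.5, '+'), (276.7, '-'), (280.0, '+')]
3 170 [(251.6, '+'), (254.4, '-'), (256.9, '+'), (259.0, '-'), (261.0, '+'), (262.7, '-'), (268.8, '-'), (273.5, '+'), (276.1, '-'), (280.8, '+')]
2 158 [(254.5, '-'), (259.3, '+'), (268.0, '-'), (273.4, '+')]
2 161 [(252.4, '+'), (254.7, '-'), (259.1, '+'), (267.8, '-'), (273.4, '+'), (275.8, '-')]
2 164 [(249.3, '-'), (252.4, '+'), (254.6, '-'), (259.1, '+'), (264.3, '+'), (267.8, '-'), (273.8, '+')]
2 167 [(252.0, '+'), (254.5, '-'), (256.8, '+'), (258.3, '-'), (
[... 630 characters left out ...]
'+'), (253.9, '-'), (256.4, '+'), (257.6, '-'), (259.2, '+'), (268.3, '-'), (269.7, '+'), (273.6, '+')]
0 179 [(251.5, '+'), (253.9, '-'), (256.5, '+'), (263.9, '-'), (267.2, '+'), (273.2, '+')]
0 182 [(251.6, '+'), (253.8, '-'), (259.0, '-'), (261.8, '+'), (264.1, '-'), (271.0, '-'), (273.4, '+')]
0 185 [(251.6, '-'), (261.7, '-'), (272.5, '+'), (274.9, '+')]
624 -75 [253.649 174.61  274.142 174.878]
624 -50 [253.777 170.965 274.049 171.228]
624 0 [254.025 163.906 273.868 164.16 ]
624 75 [254.377 153.858 273.612 154.1  ]
625.2 -75 [254.15  175.041 274.67  175.31 ]
625.2 -50 [254.273 171.387 274.571 171.651]
625.2 0 [254.511 164.31  274.379 164.565]
625.2 75 [254.849 154.238 274.106 154.48 ]
```

```bash
python3 -m jog '[[0,-0.06,0.05,0,0,0,0],[0,-0.05,0.05,0,0,0,0],[0,0,0,0,0,0,0],[0,0,0,0,0,0,0]]'
python3 - <<'E'
from h import *
y=-.262;to([624,263.1,95],zax=[0,0,-1],yax=[np.cos(y),np.sin(y),0])
E
```

```text
t: 14.65
ee_pos: [624.0, 263.4, 98.4]
orientation: [2.489, 1.914, 0.005]
ft_force: [0.4, -0.4, -4.1]
width: 32.1
grasp_force: 29.8
shift [-0.007  0.002  0.085] turn [ 0.029 -0.017  0.021] | t 14.65 q [ 0.382  0.642  1.579 -0.     0.917  0.642] pos [624.    263.384  98.405] F [ 0.379 -0.379 -4.067] w 32.07215294624716 29.849768579006195
```

```bash
for i in 1 ; do python3 -m jog '[[0,0,0.08,0,0,0,0],[0,0,0.06,0,0,0,0],[0,0,0.05,0,0,0,0],[0,0,0,0,0,0,0]]'; done; python3 -m jog '[[0,0,0.05,0,0,0,0],[0,0,0.05,0,0,0,0],[0,0,0,0,0,0,0]]'
```

```text
t: 15.05
ee_pos: [623.9, 263.2, 90.2]
orientation: [2.49, 1.914, 0.004]
ft_force: [0.1, -0.4, -3.8]
width: 32.0
grasp_force: 29.8
t: 15.35
ee_pos: [623.9, 263.2, 86.4]
orientation: [2.49, 1.914, 0.004]
ft_force: [0.3, -0.5, -3.8]
width: 31.8
grasp_force: 29.8
```

```bash
python3 -m jog '[[0,0,0.07,0,0,0,0],[0,0,0.07,0,0,0,0],[0,0,0.07,0,0,0,0],[0,0,0,0,0,0,0]]'; python3 -m jog '[[0,0,0.07,0,0,0,0],[0,0,0.07,0,0,0,0],[0,0,0.05,0,0,0,0],[0,0,0,0,0,0,0]]'
```

```text
t: 15.75
ee_pos: [623.8, 263.2, 77.7]
orientation: [2.49, 1.914, 0.004]
ft_force: [0.1, -1.5, -3.3]
width: 32.0
grasp_force: 29.8
t: 16.15
ee_pos: [623.9, 263.2, 70.3]
orientation: [2.49, 1.914, 0.004]
ft_force: [0.5, 0.4, -3.1]
width: 32.0
grasp_force: 29.8
```

```bash
python3 -m jog '[[0,0,0.04,0,0,0,0],[0,0,0.03,0,0,0,0],[0,0,0,0,0,0,0]]'; python3 -m jog '[[0,0,0.03,0,0,0,0],[0,0,0,0,0,0,0]]'
```

```text
t: 16.45
ee_pos: [624.1, 263.3, 67.8]
orientation: [2.49, 1.914, 0.005]
ft_force: [-0.3, -0.9, -3.9]
width: 31.8
grasp_force: 29.8
t: 16.65
ee_pos: [624.2, 263.3, 66.6]
orientation: [2.49, 1.914, 0.005]
ft_force: [-0.0, -0.9, -3.9]
width: 32.0
grasp_force: 29.8
```

```bash
python3 -m jog '[[0,0,0.025,0,0,0,0],[0,0,0,0,0,0,0]]'; python3 -m jog '[[0,0,0.02,0,0,0,0],[0,0,0,0,0,0,0]]'; python3 -m jog '[[0,0,0.02,0,0,0,0],[0,0,0,0,0,0,0]]'
```

```text
t: 16.85
ee_pos: [624.2, 263.3, 65.6]
orientation: [2.49, 1.914, 0.005]
ft_force: [0.1, -0.3, -4.5]
width: 31.9
grasp_force: 29.8
t: 17.05
ee_pos: [624.3, 263.4, 64.9]
orientation: [2.49, 1.914, 0.005]
ft_force: [0.2, 0.7, -4.3]
width: 31.6
grasp_force: 29.8
t: 17.25
ee_pos: [624.5, 263.4, 64.7]
orientation: [2.489, 1.914, 0.006]
ft_force: [-1.2, -0.9, 1.8]
width: 31.8
grasp_force: 30.0
```

```bash
python3 -m jog '[[0,0,0.015,0,0,0,0],[0,0,0,0,0,0,0]]'; python3 -m jog '[[0,0,0,0,0,0,0.6],[0,0,0,0,0,0,0.6],[0,0,0,0,0,0,0.6],[0,0,0,0,0,0,0.6],[0,0,-0.3,0,0,0,0.6],[0,0,-0.8,0,0,0,0.6],[0,0,-0.9,0,0,0,0.6],[0,0,-0.9,0,0,0,0.6],[0,0,-0.9,0,0,0,0.6],[0,0,-0.9,0,0,0,0.6]]'
python3 - <<'E'
from h import *
n=np.array([-.53,-.01,.848])
to(np.array([551.9,-268.5,152.7])+80*n,zax=[0,0,-1],yax=[0.02,-1,0])
E
```

```text
t: 17.45
ee_pos: [624.5, 263.4, 64.7]
orientation: [2.489, 1.914, 0.006]
ft_force: [-2.1, -0.5, 6.7]
width: 31.8
grasp_force: 30.0
t: 18.45
ee_pos: [623.5, 263.1, 254.0]
orientation: [2.49, 1.914, 0.006]
ft_force: [0.3, 0.5, -0.2]
width: 52.6
grasp_force: 0.0
shift [-13.597   0.666   0.808] turn [ 0.015 -0.041 12.326] | t 18.45 q [ 0.382  0.467  1.483 -0.     1.187  0.642] pos [623.471 263.114 254.048] F [ 0.338  0.474 -0.172] w 52.6323104892965 0.0
```

```bash
python3 -m jog '[[-0.8,0.04,0,0,0,0,0.6],[-1,0.05,0,0,0,0,0.6],[-1,0.05,0,0,0,0,0.6],[-1,0.05,0,0,0,0,0.6],[-1,0.05,0,0,0,0,0.6],[-1,0.05,0,0,0,0,0.6],[-1,0.05,0,0,0,0,0.6],[-1,0.05,0,0,0,0,0.6],[-1,0.05,0,0,0,0,0.6],[-1,0.05,0,0,0,0,0.6],[-1,0.05,0,0,0,0,0.6],[-1,0.05,0,0,0,0,0.6],[-1,0.05,0,0,0,0,0.6],[-0.8,0.02,0,0,0,0,0.6]]'
python3 -m jog '[[0,0,0,0,0,1,0.6],[0,0,0,0,0,1,0.6],[0,0,0,0,0,1,0.6],[0,0,0,0,0,1,0.6],[0,0,0,0,0,1,0.6],[0,0,0,0,0,1,0.6],[0,0,0,0,0,1,0.6],[0,0,0,0,0,1,0.6],[0,0,0,0,0,1,0.6],[0,0,0,0,0,1,0.6],[0,0,0,0,0,1,0.6],[0,0,0,0,0,1,0.6],[0,0,0,0,1,0.33,0.6],[0,0,0,0,1,0,0.6],[0,0,0,0,1,0,0.6],[0,0,0,0,1,0,0.6],[0,0,0,0,1,0,0.6],[0,0,0,0,0.33,0,0.6]]'
python3 - <<'E'
from h import *
n=np.array([-.53,-.01,.848])
t=[]
for c,uv in(("top",(176,170)),("side",(262,165))):
    I=optics.get_image(c)[:,:,::-1];cv2.imwrite(f"pics/{c}4.png",I);u,v=np.array(uv)-35
    t.append(cv2.resize(I[v:v+70,u:u+70],None,fx=5,fy=5,interpolation=2))
cv2.imwrite("pics/seat.png",np.hstack(t))
to(np.array([551.9,-268.5,152.7])+20*n,zax=-n,yax=[0.02,-1,0])
E
```

```text
t: 19.85
ee_pos: [508.7, -271.5, 251.7]
orientation: [2.489, 1.912, 0.006]
ft_force: [0.7, 0.1, -0.4]
width: 52.3
grasp_force: 0.0
t: 21.65
ee_pos: [507.7, -269.0, 250.9]
orientation: [-3.01, -0.027, -0.872]
ft_force: [0.3, -0.3, -0.8]
width: 52.6
grasp_force: 0.0
shift [-0.378  0.011  2.158] turn [-0.026 -0.028 -0.029] | t 21.75 q [-0.699  0.175  2.042  0.681  0.594  0.344] pos [ 508.118 -269.173  250.787] F [-0.604 -0.137 -0.212] w 52.74382867454151 0.0
```

View pics/seat.png

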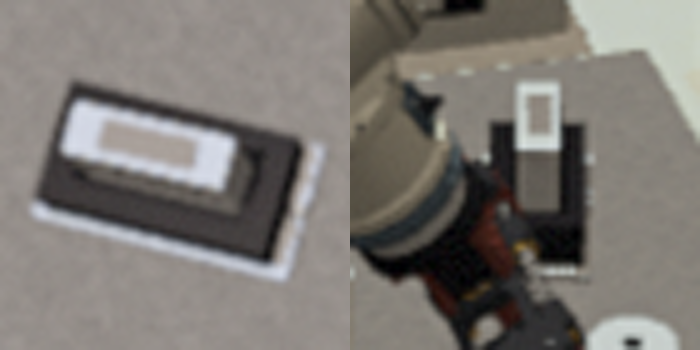

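The module stands upright and seated in the black dock, top crop (150,145) and side crop (540,150). Next I'll grip the bar.

```bash
python3 -m jog '[[-0.19,0,0.3,0,0,0,0.6],[-0.19,0,0.6,0,0,0,0.6],[0,0,0.7,0,0,0,0.6],[0,0,0.6,0,0,0,0.6],[0,0,0.4,0,0,0,0.6],[0,0,0.2,0,0,0,0.6],[0,0,0.1,0,0,0,0.6],[0,0,0,0,0,0,0.6]]'
python3 - <<'E'
from h import *
n=np.array([-.53,-.01,.848])
to(np.array([551.9,-268.5,152.7])-13*n,zax=-n,yax=[0.02,-1,0])
E
```

```text
t: 22.55
ee_pos: [558.6, -268.0, 144.7]
orientation: [-3.011, -0.029, -0.869]
ft_force: [-0.7, -0.7, 0.2]
width: 52.6
grasp_force: 0.0
shift [-0.036  0.008  0.066] turn [-0.028 -0.03  -0.011] | t 22.55 q [-0.63   0.413  2.03   0.975  0.402  0.065] pos [ 558.596 -268.048  144.69 ] F [-0.669 -0.67   0.233] w 52.63961498559697 0.0
```

```bash
python3 -m jog '[[-0.03,0,0.05,0,0,0,0],[0,0,0,0,0,0,0],[0,0,0,0,0,0,0],[0,0,0,0,0,0,0],[0,0,0,0,0,0,0],[0,0,0,0,0,0,0],[0,0,0,0,0,0,0],[0,0,0,0,0,0,0],[0,0,0,0,0,0,0],[0,0,0,0,0,0,0]]'
```

```text
t: 23.55
ee_pos: [558.3, -269.0, 142.4]
orientation: [-3.012, -0.027, -0.87]
ft_force: [-3.2, -4.4, 1.4]
width: 15.5
grasp_force: 29.9
```

Gripped the bar. Now turning it clockwise, about 51 degrees around the tool's z.

```bash
python3 -m jog '[[0,0,0,0,0,0.6,0],[0,0,0,0,0,0.8,0],[0,0,0,0,0,0.8,0],[0,0,0,0,0,0.8,0],[0,0,0,0,0,0.8,0]]'; python3 -m jog '[[0,0,0,0,0,0.8,0],[0,0,0,0,0,0.8,0],[0,0,0,0,0,0.8,0],[0,0,0,0,0,0.8,0],[0,0,0,0,0,0.8,0],[0,0,0,0,0,0.7,0],[0,0,0,0,0,0,0]]'
python3 -c "
from h import *
n=np.array([-.53,-.01,.848]);to(np.array([551.9,-268.5,152.7])-13*n,zax=-n,yax=[0.02,-1,0])"
```

```text
t: 24.05
ee_pos: [558.3, -270.1, 142.4]
orientation: [-2.86, 0.555, -0.823]
ft_force: [-3.6, -8.3, 1.4]
width: 15.3
grasp_force: 30.0
t: 24.75
ee_pos: [557.7, -271.2, 142.2]
orientation: [-2.542, 1.19, -0.729]
ft_force: [-6.9, -12.7, 0.6]
width: 16.0
grasp_force: 30.0
shift [-0.043 -0.057  0.025] turn [ 0.023 -0.042 -8.539] | t 24.75 q [-0.632  0.418  2.032  0.985  0.394  0.944] pos [ 557.704 -271.173  142.153] F [ -6.879 -12.738   0.58 ] w 15.981705649508237 30.039227306842804
```

```bash
python3 -m jog '[[0,0,0,0,0,0,1],[0,0,-0.05,0,0,0,1],[0,0,-0.1,0,0,0,1],[0,0,-0.2,0,0,0,1],[0,0,-0.3,0,0,0,1],[0,0,-0.6,0,0,0,1],[0,0,-0.9,0,0,0,1],[0,0,-0.9,0,0,0,1],[0,0,-0.9,0,0,0,1],[0,0,0,0,0,0,1],[0,0,0,0,0,0,1]]'
python3 - <<'E'
from h import *
t=[]
for c,uv in(("top",(351,178)),("side",(291,240))):
    I=optics.get_image(c)[:,:,::-1];cv2.imwrite(f"pics/{c}5.png",I)
    off=np.array(uv)-28
    t.append(np.vstack([cv2.resize(q[off[1]:off[1]+56,off[0]:off[0]+56],None,fx=5,fy=5,interpolation=2) for q in(cv2.imread(f"pics/{c}0.png"),I)]))
cv2.imwrite("pics/cmp2.png",np.hstack(t))
E
```

```text
t: 25.85
ee_pos: [474.0, -270.2, 276.7]
orientation: [-2.541, 1.183, -0.727]
ft_force: [1.7, -0.5, -1.0]
width: 87.7
grasp_force: 0.0
```

View pics/cmp2.png

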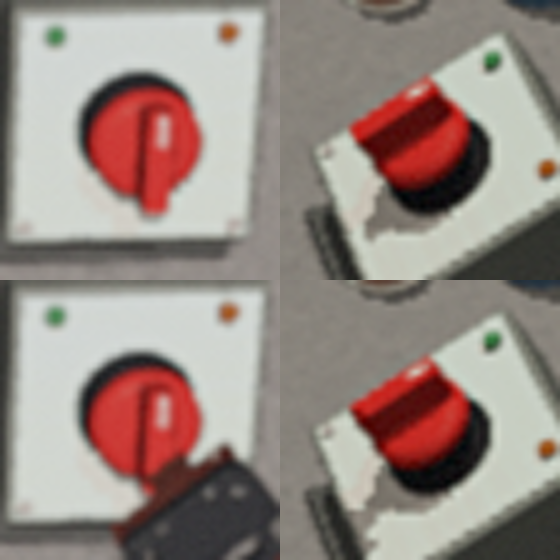

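The button is up again and the bar is back at zero: the side view at (400,415) matches the "before" picture. The gripper is clear, so I'm handing in.

```bash
python3 -c "
from workcell import ctrl
print(ctrl.close_job())"
```

```text
the job is handed in; nothing more can be done
None
```

The job is handed in at about 26 s: I pressed the stop button until it latched, lowered the module fully home in the black dock, then turned the button clockwise so it sprang back up, and let go with the gripper clear.

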